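Lock the climate logger on the bench rail

TASK

Take the white climate logger by its black grip, hook its saddle over the free stretch of the bench rail well to the left of the clamp, and slide it along the rail, still hooked on, until it covers the yellow mark, and let it hang there. Swing the raised red fork of the clamp down over the logger's neck, take the orange-handled pin out of its black block and push it straight down through both halves of the clamp, hard enough that its collar presses the fork fully shut against the rubber bumper. Finish still pressing the pin home with the fingers, so that I can put the clip through its tip from below, and leave the other things on the bench where they are.

Things in the scene. Friction and masses are not known exactly. Their poses are not given: they have to be found in the camera images.
- logger: white climate logger on a rigid hanger, 44 x 56 x 186 mm, 0.25 kg, stands upright on the bench at the start. Origin: centre of the underside of its housing (z 0 to 50 mm); z up, display on its -x side. A steel plate (x -19 to -14, y -18 to 18 mm) rises from the housing and bends back over the top as an inverted U. Hung right, its axes are parallel to the stand's and its origin is at stand z 60 mm
- logger_seat (a point): middle of the inside top of the logger's U (logger z 120 mm), the face that sits on the rail. The U is open below and along y: gap x -14 to 14 mm, 36 mm wide along y, top 6 mm thick, rear lip x 14 to 19 reaching 17 mm below the seat, its foot flared backwards. Between lip and housing 53 mm are open to the back: come from in front of the rail, lip above it, housing below it
- logger_grip (a point): middle of the black grip and neck on top of the U (logger z 161 mm): 22 mm along x, 14 mm along y, from logger z 126 to 186 mm
- rail_stand: fixed stand: level aluminium rail 20 x 20 mm on two posts over a black tray of starter cubes. Origin on the bench below the middle of the yellow mark; y along the rail (to the left), x back, z up. Rail x -10 to 10, z 160 to 180, y -130 to 240 mm; posts at y -118 and 228, feet x -55 to 55; tray x -82 to 82, y -92 to 202, 43 mm high
- mark (a point): middle of the yellow mark, on top of the rail. The mark is a painted band round the rail, 40 mm long; the logger's seat (36 mm) belongs centred on it, within 6 mm along the rail
- clamp_hole (a point): mouth centre of the 16 mm through hole in the top face of the clamp's lower half, at stand x -24, y -50, z 187 mm; axes as the stand's. The lower half is a dark block round the rail: stand x -50 to 38, y -76 to -24, z 153 to 187 mm. A rubber bumper 11 mm wide stands 6 mm out of its top at stand x -42, y -50
- keeper (a joint): angle in rad of the red fork, the clamp's upper half: 0 shut, grows as its front swings up and back to a stop at 1.95; starts at 1.7 to 1.95, leaning back. Stiff hinge: it stays where left above about 1.2, below that it falls forward by itself and rests on the bumper at about 0.08. Full shut needs 8 to 9 N down at its pin hole; let go, it springs up again
- keeper_hinge (a point): on the fork's hinge axis, which is parallel to the rail: stand x 32, y 0, z 187 mm. Fork when shut, stand frame in mm: plate z 187 to 195; right prong x -50 to 18, y -76 to -15, with a 15 mm hole over clamp_hole and a lip to x -56; left prong x -34 to 20, y 15 to 27; joined behind at x 17 to 30. The slot y -15 to 15, open to the front, takes the logger's neck
- pin: locking pin, 0.08 kg, starts upright in the pin block, hanging by its collar. Origin: centre of its tip; z up along the pin. Steel shank 12 mm thick, z 0 to 48 mm, the lowest 9 mm tapered to 5 mm; collar 26 mm across, z 48 to 53; round orange handle 18 mm across, z 53 to 86. Fully home in the shut clamp its tip is 40 mm below clamp_hole, its collar on the fork
- pin_block: fixed black block 44 x 84 x 54 mm on a 50 x 90 mm foot, origin centre of its underside; two holes 17 mm wide and 50 mm deep at y -18 (here stands the pin) and y 18 mm
- vial: small brownish vial with a black cap, 25 x 25 x 64 mm, standing at the back left; a bystander
- seed_scoop: small white scoop, 43 x 127 x 18 mm, lying at the back left; a bystander
- blue_vial: small pale blue vial with a white cap, 25 x 25 x 64 mm, standing at the right, behind; a bystander
- snips: orange-handled snips, 34 x 159 x 13 mm, lying at the back; a bystander
- tape_puck: white and green tub, 72 x 72 x 64 mm, at the back left; a bystander
There are look-alikes about, which are no part of the job. Leave any purple look-alike of the logger alone.

How it is judged:
By the outcome, as a careful person would: the job done as asked, in the order asked, and still so for the second after the job is handed in, while the arm keeps its last pose, push and grip.
It also fails if it takes over 72 s, if anything falls off the work surface, if the arm or the gripper's body presses on something with over 40 N, if the wrist force passes 120 N, or if a joint passes its speed limit or range.

ROBOT

A 6-joint arm with a two-finger parallel gripper is mounted at the origin on a cart in front of the work surface, level with it; the furniture and walls round the work are solid. World frame = base frame: x ahead of the robot, y to its left, z up, the work surface at z = 0. Lengths are in m, angles in rad, forces in N, time in s.
With the tool pointing down it reaches from about 0.375 to 0.975 m from the base axis. Payload 3.8 kg.
Tool frame: the origin (TCP) lies at the very end of the fingers, on their centre line; the grasp point (between the pads) lies 19 mm behind it; z points along the fingers, y is the line along which they close (so a half turn about z gives the same grasp; the last joint's range is limited). The gripper opens to 85 mm and grips with 20 to 120 N. Pads are 22 mm wide; open, the fingers measure 114 mm over their backs; the gripper's body (76 mm by 85 mm) begins 54 mm behind the grasp point. The pads swing forward as they close: fully open they stand 13 mm farther back than shut.
Start: joints at [1.245, 0.264, 1.604, -0, 1.274, -0.037], TCP at [0.192, 0.647, 0.231] pointing down, gripper open.
Joint ranges: [-2.63, 2.63], [-0.94, 2.18], [0.31, 2.57], [-1.31, 4.45], [0, 2.66], [-2.55, 2.55]. Speed limits (rad/s): [2.57, 2.57, 3.14, 3.14, 3.14, 3.14].

INTERFACE

Orientations are given as a rotation vector (axis times angle).
In Python, from workcell import bot gives the robot as it stands. The module is installed in compiled form; this text tells all that it offers.
- The arm moves only by the tool jog_arm, called after "Call:" in YAML: its name, and indented under it one key for each argument. Schema: {"type":"object","properties":{"steps":{"type":"object","properties":{"rows":{"type":"array","items":{"type":"array","items":{"type":"number"},"minItems":4,"maxItems":4},"minItems":1,"maxItems":5}},"additionalProperties":false,"required":["rows"]},"jaw":{"type":"number"},"grip_n":{"type":"number"},"only":{"type":"string"},"quiet":{"type":"boolean"},"lines":{"type":"string"}},"required":["steps"],"additionalProperties":false}. steps is an object whose key "rows" holds a list of rows, 1 to 5 of them, each of 4 numbers: dx, dy, dz in m, then a turn about the tool's z in rad; each row shifts and turns the commanded pose from where the row before left it, along the tool's axes as they then stand; what a row does not reach is not made up. A row lasts 1/8 s, in which the tool goes at most 0.0625 m and 0.188 rad, less where a joint would pass 70% of its speed; a pose out of reach is approached as far as the arm can. jaw is the opening from 0.0 (shut) to 1.0 (fully open), set as the call begins (left out keeps the last). The fingers move at their own pace and stop on an object; grip_n is the grip in N (left out, the last holds). Time passes only in rows, so rows that do not move let the fingers close. The tool returns the time, the measured TCP pose, the force, the opening and the grip force at its end. only (a regular expression) keeps the lines of the reply that match it, lines (a string "A,B") keeps lines A to B, and quiet returns only ok. Input that does not fit is refused with a message, and nothing moves.
- bot.read_state(): the state, without advancing time (a new reading comes with each control period).
- bot.read_camera(name): name is "scene" or "side" or "wrist"; returns the picture (384x512x3 uint8, red, green, blue); there is no depth.
- bot.camera_info(name): a dict with "intrinsics" (3x3 intrinsics, pixels), "extrinsics" (4x4, takes a point from camera to world coordinates). Camera axes: x right, y down, z forward; pixel columns grow to the right and rows downward; lengths in m; the calibration is good to about 2 mm. The wrist camera is an equidistant fisheye: a pixel r from the principal point sees the ray r / f radians off the axis. A picture is of the moment at which its call begins: read the wrist's pose just before it. camera_info takes no time and is no camera call; for the wrist camera it gives the pose at the moment of the call.
- bot.finish_job(): hands the job in; it is judged then, once.
Trained networks look in the newest picture that a camera, given by its name, has taken for a name from the list of things; names that differ only in an ending like _2 or _b are one class to them, and where a whole thing is asked for, a point or a joint stands for the part that bears it (a point fixed in the world has none). Each returns a list of dicts, best first, with "conf" (0 to 1); they miss things now and then, are a little off and sometimes report something else, mostly with a low value. They report only what shows in the picture. A call takes as long as a camera call. They do not tell look-alikes from the thing itself.
- bot.search_frame(camera, thing): "box" ([left, top, right, bottom] in pixels, round what is visible of it).
- bot.regions_of(camera, thing): "pixels" (384x512 bool, what is visible of it) and "box" ([left, top, right, bottom] in pixels, round what is visible of it).
- bot.spot_point(camera, thing): "pixel" ([row, column] in pixels: a listed point, or the origin of a listed thing).
The state is a dict: "time": time; "q": joint angles; "joint_vel": joint speeds; "joint_torque": joint torques, N m; "tool_pos": TCP position; "tcp_rot": TCP orientation; "wrist_force": force on the tool from outside, world axes, zero at the start; "torque": the same for the moment, N m; "width": opening from 0.0 (shut) to 1.0 (fully open); "grip_force": force on a finger pad.
Only numpy, scipy, OpenCV 4.12 (cv2) and the standard library are available. Lean on these libraries where they do the work, as an engineer would, in place of code of your own. Each camera call takes 0.05 s, during which the arm holds its last target. There are 200 camera calls.

## Working session

There is one attempt and no reset: what is moved stays moved. The work goes in short steps, Python scripts to look and compute and a tool call to move; the robot and the scene stay as the last step left them, time stands still between calls to the robot, and variables do not carry over. Pictures are saved under pics/ and viewed, at most 14 in all, crops included, and the job is handed in when it is done.

```bash
mkdir -p pics; cat > h.py <<'E'
import numpy as np, cv2
from workcell import bot
from scipy.spatial.transform import Rotation as R
def proj(cam,P):
    i=bot.camera_info(cam);K=np.array(i["intrinsics"]);T=np.array(i["extrinsics"])
    p=(np.atleast_2d(P)-T[:3,3])@T[:3,:3]
    return p@K.T[:, :2]/p[:,2:] 
def ray(cam,rc):
    i=bot.camera_info(cam);K=np.array(i["intrinsics"]);T=np.array(i["extrinsics"])
    d=np.array([(rc[1]-K[0,2])/K[0,0],(rc[0]-K[1,2])/K[1,1],1])
    if cam=="wrist":
        r=np.hypot(d[0],d[1]);d=np.array([d[0]/r*np.sin(r),d[1]/r*np.sin(r),np.cos(r)]) if r>1e-9 else d
    d=T[:3,:3]@d
    return T[:3,3],d/np.linalg.norm(d)
def onz(cam,rc,z):
    o,d=ray(cam,rc);return o+d*(z-o[2])/d[2]
def tri(obs):
    A=np.zeros((3,3));b=np.zeros(3);L=[]
    for c,rc in obs:
        o,d=ray(c,rc);M=np.eye(3)-np.outer(d,d);A+=M;b+=M@o;L.append((o,d))
    x=np.linalg.solve(A,b);return x,[np.linalg.norm(np.cross(x-o,d)) for o,d in L]
E
python3 - <<'E'
from h import *
np.set_printoptions(precision=3,suppress=True)
s=bot.read_state();print(s["time"],s["tool_pos"],s["tcp_rot"],s["width"])
for c in ["scene","side","wrist"]:
    im=bot.read_camera(c);cv2.imwrite(f"pics/{c}0.png",im[:,:,::-1])
    i=bot.camera_info(c);print(c,np.array(i["intrinsics"])[[0,1,0,1],[0,1,2,2]],np.array(i["extrinsics"]).tolist())
    if c!="wrist":
        for t in ["logger","logger_seat","logger_grip","rail_stand","mark","clamp_hole","keeper_hinge","pin","pin_block"]:
            print(c,t,[(np.round(d["pixel"],1).tolist(),round(d["conf"],2)) for d in bot.spot_point(c,t)[:3]])
print(bot.read_state()["time"])
E
```

```text
0.0 [0.192 0.646 0.23 ] [-0.452 -3.108  0.003] 0.9985755376271638
scene [454.061 454.061 255.92  191.108] [[0.5026665500983492, -0.6391428463229428, 0.5820848403853437, -0.4746401737110574], [-0.8644133251820469, -0.3632246201789798, 0.34764562206872807, -0.5709377689227588], [-0.010767667339808398, -0.677911717917638, -0.7350644597924839, 1.4383327265958004], [0.0, 0.0, 0.0, 1.0]]
scene logger [([187.5, 188.3], 0.66), ([200.3, 172.4], 0.64)]
scene logger_seat [([184.4, 168.0], 0.89), ([168.8, 187.2], 0.82), ([197.4, 173.5], 0.72)]
scene logger_grip [([172.4, 168.7], 0.74), ([160.7, 182.4], 0.69)]
scene rail_stand [([218.3, 278.1], 0.77)]
scene mark [([186.6, 274.5], 0.96)]
scene clamp_hole [([192.1, 281.7], 0.59), ([217.4, 277.6], 0.5)]
scene keeper_hinge []
scene pin [([268.0, 348.2], 0.6)]
scene pin_block [([268.3, 339.7], 0.97), ([197.4, 175.2], 0.32)]
side [400.139 400.139 256.94  190.5  ] [[-0.9493089903716507, -0.09961749909774928, 0.29814223899519254, 0.16942430170666675], [-0.31371656661441266, 0.3601582302188429, -0.8785601658607652, 1.2094082134907436], [-0.019858414620038
[... 158 characters left out ...]
er_seat [([242.2, 264.5], 0.96), ([233.9, 223.9], 0.89)]
side logger_grip [([222.0, 224.5], 0.72), ([162.9, 261.7], 0.72), ([226.7, 257.3], 0.6)]
side rail_stand [([212.5, 262.4], 0.61)]
side mark [([164.5, 260.6], 0.61)]
side clamp_hole [([159.0, 270.2], 0.84)]
side keeper_hinge [([161.3, 255.4], 0.69)]
side pin [([181.3, 303.2], 0.46)]
side pin_block [([183.7, 305.9], 0.67)]
wrist [297.319 297.319 253.584 188.326] [[0.28385764027027094, 0.9209479760210196, 0.2669825191337045, 0.1245888260669036], [0.9588656318896597, -0.272271879354465, -0.08027903645179714, 0.6672580641811828], [-0.001240983897877049, 0.2787881797630113, -0.9603518161504094, 0.3737699818617803], [0.0, 0.0, 0.0, 1.0]]
1.05
```

```bash
python3 - <<'E'
import cv2,numpy as np
a=cv2.imread("pics/scene0.png")[100:330,120:400];b=cv2.imread("pics/side0.png")[100:330,150:430]
o=np.vstack([cv2.resize(np.hstack([a,b]),(800,329),interpolation=3)])
cv2.imwrite("pics/v1.png",o)
E
```

```text
(no output)
```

View pics/v1.png

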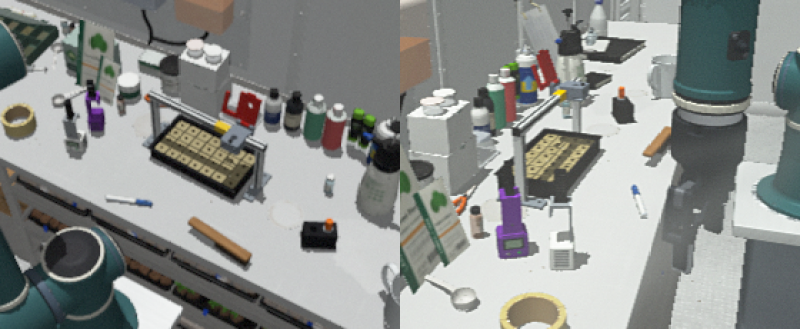

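View pics/wrist0.png

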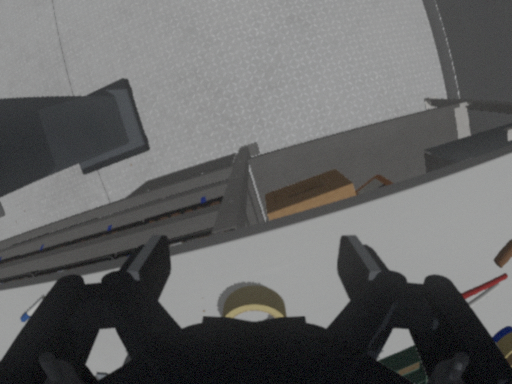

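White logger: scene ≈(171,192), side ≈(263,271), with the purple look-alike at (187,180)/(228,270). The pin (orange handle) in its block is at scene (348,262), side (303,165). The orange-handled snips and the red scraper/stapler thing are not it.

```bash
python3 - <<'E'
from h import *
np.set_printoptions(precision=4,suppress=True)
for n,a,b in [("logger",(200.3,172.4),(282.2,264.3)),("seat",(184.4,168),(242.2,264.5)),("grip",(172.4,168.7),(226.7,257.3)),("mark",(186.6,274.5),(164.5,260.6)),("clamp",(192.1,281.7),(159,270.2)),("pin",(268,348.2),(181.3,303.2)),("block",(268.3,339.7),(183.7,305.9))]:
    print(n,*tri([("scene",a),("side",b)]))
for c in ("scene","side"):
    for t in ["logger","pin","rail_stand","pin_block","keeper"]:
        print(c,t,[(np.round(d["box"]).tolist(),round(d["conf"],2)) for d in bot.search_frame(c,t)[:3]])
a=cv2.imread("pics/scene0.png");b=cv2.imread("pics/side0.png")
f=lambda i,x,y,w,h:cv2.resize(i[y:y+h,x:x+w],(400,300),interpolation=3)
o=np.vstack([np.hstack([f(a,215,145,120,90),f(a,140,145,80,60)]),np.hstack([f(b,215,140,120,90),f(b,210,200,96,72)])])
cv2.imwrite("pics/v2.png",o)
E
```

```text
logger [0.4359 0.3841 0.0093] [np.float64(0.0013187389427470639), np.float64(0.0013187389427470816)]
seat [0.431  0.3789 0.1206] [np.float64(0.004049904322158026), np.float64(0.004049904322157919)]
grip [0.4502 0.3837 0.1655] [np.float64(0.0006284671929823125), np.float64(0.000628467192982475)]
mark [ 0.5738 -0.0272  0.1839] [np.float64(0.00012199724434520847), np.float64(0.00012199724434538619)]
clamp [ 0.5527 -0.0684  0.1935] [np.float64(0.0011029457278653669), np.float64(0.0011029457278654588)]
pin [ 0.4982 -0.3845  0.0001] [np.float64(0.000510315317208841), np.float64(0.0005103153172085146)]
block [ 0.4809 -0.3577  0.0007] [np.float64(0.0004473036573883756), np.float64(0.00044730365738858126)]
scene logger [([164.0, 166.0, 182.0, 205.0], 0.75), ([178.0, 160.0, 194.0, 187.0], 0.62)]
scene pin [([347.0, 254.0, 355.0, 263.0], 0.64)]
scene rail_stand [([221.0, 161.0, 309.0, 238.0], 0.59)]
scene pin_block [([329.0, 256.0, 356.0, 273.0], 0.88)]
scene keeper [([273.0, 165.0, 304.0, 188.0], 0.77)]
side logger [([252.0, 217.0, 276.0, 288.0], 0.88), ([217.0, 212.0, 238.0, 284.0], 0.79)]
side pin []
side rail_stand [([218.0, 133.0, 291.0, 242.0], 0.77), ([252.0, 217.0, 276.0, 287.0], 0.75)]
side pin_block [([300.0, 170.0, 314.0, 184.0], 0.5)]
side keeper [([246.0, 134.0, 261.0, 165.0], 0.59)]
```

View pics/v2.png

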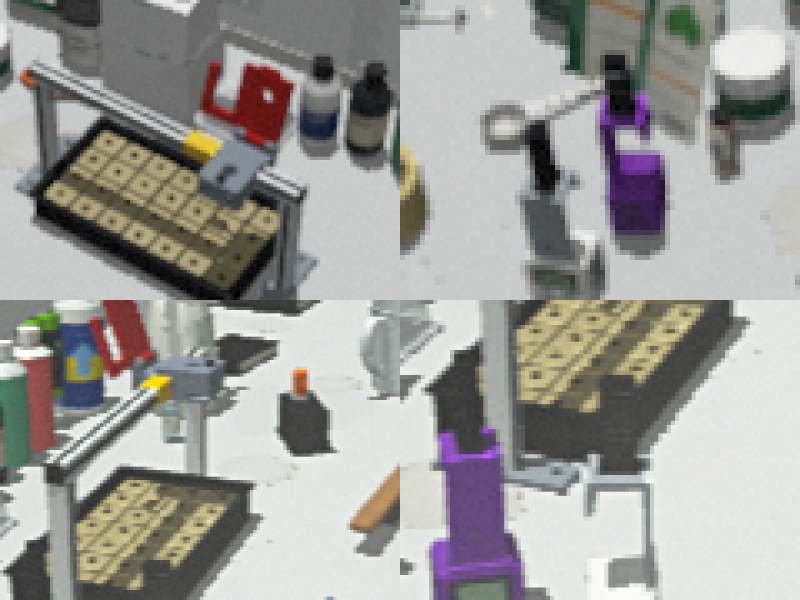

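The logger's plate and display face the robot (−x), so its x axis runs roughly along world +x. The purple one is farther left in the side view. I'll move up to look down on the logger with the wrist camera.

Call:
jog_arm:
  steps: {"rows": [[0, 0, -0.06, 0], [-0.02, -0.012, -0.055, 0], [-0.05, -0.033, 0, 0], [-0.05, -0.033, 0, 0], [-0.05, -0.033, 0, 0]]}
  jaw: 1.0

```text
time: 2.17
tool_pos: [0.3245, 0.4909, 0.3467]
tcp_rot: [0.451, 3.108, 0.001]
wrist_force: [0.6, -0.9, 0.8]
width: 1.002
grip_force: 0.0
```

Call:
jog_arm:
  steps: {"rows": [[-0.05, -0.033, 0, 0], [-0.05, -0.033, 0, 0], [-0.012, 0, 0, 0], [0, 0, 0, 0]]}

```text
time: 2.68
tool_pos: [0.4127, 0.397, 0.3463]
tcp_rot: [-0.455, -3.108, -0.001]
wrist_force: [-0.1, -1.0, -0.3]
width: 1.0
grip_force: 0.0
```

```bash
python3 - <<'E'
from h import *
np.set_printoptions(precision=4,suppress=True)
s=bot.read_state();print(s["tool_pos"],R.from_rotvec(s["tcp_rot"]).as_matrix()[:, :2].T,s["q"])
im=bot.read_camera("wrist");cv2.imwrite("pics/w1.png",im[:,:,::-1])
for t,z in [("logger",0),("logger_seat",.12),("logger_grip",.161)]:
    for d in bot.spot_point("wrist",t)[:3]: print(t,d["pixel"],d["conf"],onz("wrist",d["pixel"],z))
for d in bot.search_frame("wrist","logger"):print(d)
# purple
print(tri([("scene",(168.8,187.2)),("side",(233.9,223.9))]))
a=onz("scene",(164.5,224.9),.18);b=onz("scene",(202,305.3),.18);print(a,b,np.linalg.norm(a-b),np.degrees(np.arctan2(*(a-b)[:2])))
for p in [(.55,.45),(.6,.45)]:pass
E
```

```text
[0.4127 0.397  0.3463] [[-0.9581  0.2865  0.0005]
 [ 0.2865  0.9581  0.0006]] [ 0.7222  0.0198  1.6719  0.0007  1.4497 -0.5581]
logger [164.3, 250.1] 0.97 [0.4375 0.3839 0.    ]
logger [213.9, 262.6] 0.76 [0.5288 0.3796 0.    ]
logger [308.9, 220.9] 0.46 [0.7105 0.2386 0.    ]
logger_seat [188.0, 247.0] 0.89 [0.4431 0.3797 0.12  ]
logger_seat [248.0, 265.9] 0.87 [0.5336 0.3798 0.12  ]
logger_grip [265.3, 268.6] 0.75 [0.5376 0.3807 0.161 ]
logger_grip [192.7, 245.9] 0.61 [0.437  0.3812 0.161 ]
{'box': [244.2, 201.2, 282.3, 282.5], 'conf': 0.8}
{'box': [195.9, 298.9, 258.3, 318.6], 'conf': 0.74}
{'box': [228.5, 148.1, 273.6, 209.3], 'conf': 0.7}
{'box': [5.0, 235.0, 191.3, 332.8], 'conf': 0.69}
(array([0.5443, 0.3663, 0.1194]), [np.float64(0.005202963792768536), np.float64(0.0052029637927685024)])
[0.5855 0.2044 0.18  ] [ 0.5645 -0.1614  0.18  ] 0.3663649306411083 3.284951203707954
```

View pics/w1.png

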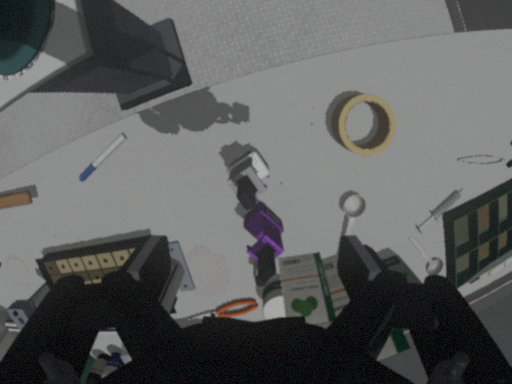

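White logger at wrist (248,178), purple one just behind it at (265,235), 0.1 m away. Zooming in for the yaw.

```bash
python3 - <<'E'
from h import *
im=cv2.imread("pics/w1.png")
cv2.imwrite("pics/w1c.png",cv2.resize(im[140:220,210:290],(600,600),interpolation=2))
E
```

```text
(no output)
```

View pics/w1c.png

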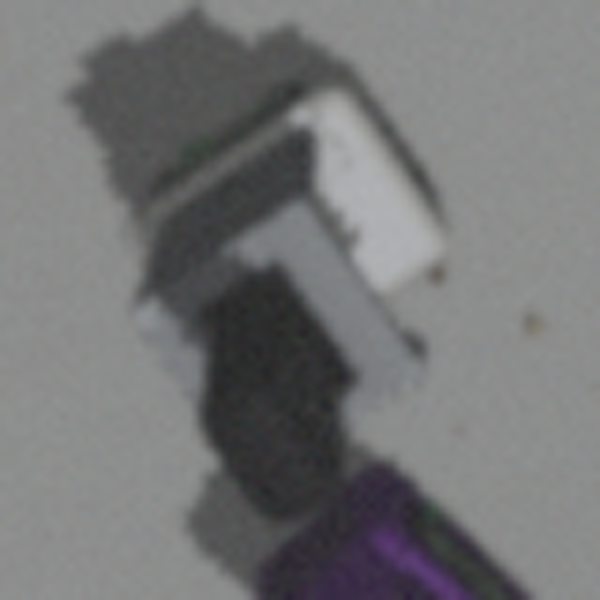

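```bash
python3 - <<'E'
from h import *
np.set_printoptions(precision=4,suppress=True)
def w(u,v,z): return onz("wrist",(140+v/7.5,210+u/7.5),z)[:2]
def ang(a,b): d=b-a; return np.degrees(np.arctan2(d[1],d[0])),np.linalg.norm(d)
FR,BR,FL=w(330,85,.05),w(445,245,.05),w(140,215,.05)
print(FR,BR,FL,"x-dir",ang(FR,BR),"y-dir",ang(FR,FL))
a,b,c=w(303,195,.126),w(425,360,.126),w(140,305,.126)
print(a,b,c,ang(a,b),ang(a,c))
print("grip top", w(275,450,.186), "gripbase L/R")
for c in ("scene","side"): pass
E
```

```text
[0.4104 0.3987] [0.4483 0.4118] [0.425  0.3545] x-dir (np.float64(19.07280473642726), np.float64(0.040099334590582916)) y-dir (np.float64(-71.76719870077969), np.float64(0.04655473099009455))
[0.4153 0.3926] [0.4485 0.4043] [0.4257 0.3608] (np.float64(19.46519608855537), np.float64(0.03516214989609978)) (np.float64(-71.92668210066246), np.float64(0.03337969537842117))
grip top [0.438  0.3824] gripbase L/R
```

Call:
jog_arm:
  steps: {"rows": [[0, 0, 0, -0.156], [0, 0, 0, -0.156], [0, 0, 0, -0.156], [0, 0, 0, -0.154], [-0.0183, -0.0216, 0, 0]]}

```text
time: 3.55
tool_pos: [0.4349, 0.3844, 0.3465]
tcp_rot: [0.53, -3.096, -0.001]
wrist_force: [0.4, 0.3, -0.4]
width: 1.002
grip_force: 0.0
```

Call:
jog_arm:
  steps: {"rows": [[0, 0, -0.001, 0]]}

```text
time: 3.68
tool_pos: [0.4366, 0.3829, 0.347]
tcp_rot: [0.521, -3.098, 0.001]
wrist_force: [-0.4, 0.3, -0.3]
width: 0.998
grip_force: 0.0
```

```bash
python3 - <<'E'
from h import *
np.set_printoptions(precision=4,suppress=True)
s=bot.read_state();print(s["tool_pos"],R.from_rotvec(s["tcp_rot"]).as_matrix()[:, :2].T,s["q"])
im=bot.read_camera("wrist");cv2.imwrite("pics/w2.png",im[:,:,::-1])
for t,z in [("logger",0),("logger_seat",.12),("logger_grip",.161)]:
    for d in bot.spot_point("wrist",t)[:2]: print(t,d["pixel"],d["conf"],onz("wrist",d["pixel"],z))
E
```

```text
[0.4366 0.3829 0.347 ] [[-0.945  -0.3271  0.0004]
 [-0.3271  0.945  -0.0003]] [ 0.6772  0.0358  1.6543 -0.0002  1.452  -1.2268]
logger [199.7, 233.1] 0.81 [0.5342 0.3795 0.    ]
logger [148.4, 249.4] 0.76 [0.4401 0.3771 0.    ]
logger_seat [225.7, 229.5] 0.84 [0.5306 0.3816 0.12  ]
logger_seat [164.7, 251.5] 0.78 [0.4416 0.3823 0.12  ]
logger_grip [168.5, 250.5] 0.68 [0.4381 0.3802 0.161 ]
logger_grip [243.0, 224.3] 0.64 [0.5372 0.3801 0.161 ]
```

Call:
jog_arm:
  steps: {"rows": [[0, 0, 0.05, 0], [0, 0, 0.05, 0], [0, 0, 0.05, 0], [0, 0, 0.049, 0], [0, 0, 0, 0]]}

```text
time: 4.5
tool_pos: [0.4327, 0.3805, 0.1435]
tcp_rot: [0.521, -3.089, 0.008]
wrist_force: [-0.2, 0.9, 0.6]
width: 1.001
grip_force: 0.0
```

Call:
jog_arm:
  steps: {"rows": [[0, 0, 0, 0], [0, 0, 0, 0], [0, 0, 0, 0], [0, 0, 0, 0]]}
  jaw: 0
  grip_n: 60

```text
time: 5.0
tool_pos: [0.4374, 0.3828, 0.1497]
tcp_rot: [-0.521, 3.096, 0.0]
wrist_force: [4.2, -8.1, 2.5]
width: 0.155
grip_force: 59.4
```

Call:
jog_arm:
  steps: {"rows": [[0, 0, 0, 0], [0, 0, 0, 0]]}

```text
time: 5.25
tool_pos: [0.4376, 0.3829, 0.1495]
tcp_rot: [-0.521, 3.096, 0.001]
wrist_force: [1.5, -2.0, 5.6]
width: 0.152
grip_force: 59.5
```

Call:
jog_arm:
  steps: {"rows": [[0, 0, -0.03, 0], [0, 0, -0.06, 0], [0, 0, -0.06, 0], [0, 0, -0.06, 0], [0, 0, -0.04, 0.131]]}

```text
time: 5.88
tool_pos: [0.4362, 0.3829, 0.4005]
tcp_rot: [-0.312, 3.126, 0.002]
wrist_force: [1.3, 1.1, -2.7]
width: 0.158
grip_force: 59.0
```

Call:
jog_arm:
  steps: {"rows": [[0, 0, 0, 0.13], [0, 0, 0, 0.13], [-0.038, -0.0436, 0, 0], [-0.038, -0.0436, 0, 0], [-0.038, -0.0436, 0, 0]]}

```text
time: 6.5
tool_pos: [0.5427, 0.2444, 0.3964]
tcp_rot: [-0.089, -3.137, 0.001]
wrist_force: [0.8, 0.7, -2.8]
width: 0.153
grip_force: 59.8
```

Call:
jog_arm:
  steps: {"rows": [[-0.038, -0.0436, 0, 0], [0, 0, 0, 0], [0, 0, 0, 0]]}

```text
time: 6.88
tool_pos: [0.5775, 0.1998, 0.3966]
tcp_rot: [-0.092, -3.137, -0.0]
wrist_force: [0.5, -0.5, -3.0]
width: 0.155
grip_force: 60.0
```

```bash
python3 - <<'E'
from h import *
np.set_printoptions(precision=4,suppress=True)
s=bot.read_state();print(s["tool_pos"],R.from_rotvec(s["tcp_rot"]).as_matrix()[:, :2].T,s["width"])
im=bot.read_camera("wrist");cv2.imwrite("pics/w3.png",im[:,:,::-1])
for t,z in [("logger",0),("mark",.18),("clamp_hole",.187),("rail_stand",0),("keeper_hinge",.187)]:
    for d in bot.spot_point("wrist",t)[:2]: print(t,d["pixel"],d["conf"],onz("wrist",d["pixel"],z))
E
```

```text
[0.5775 0.1998 0.3966] [[-0.9983  0.0586  0.0036]
 [ 0.0586  0.9983  0.0001]] 0.1550889175067242
logger [176.6, 254.4] 0.75 [0.6396 0.1984 0.    ]
logger [120.9, 344.8] 0.66 [0.5414 0.3722 0.    ]
mark [173.8, 84.2] 0.95 [ 0.5768 -0.0366  0.18  ]
clamp_hole [153.8, 55.3] 0.72 [ 0.543  -0.0783  0.187 ]
rail_stand [152.2, 133.7] 0.63 [ 0.5778 -0.0327  0.    ]
rail_stand [221.5, 254.8] 0.52 [0.7313 0.1944 0.    ]
keeper_hinge [196.8, 84.1] 0.82 [ 0.6089 -0.0402  0.187 ]
```

View pics/w3.png

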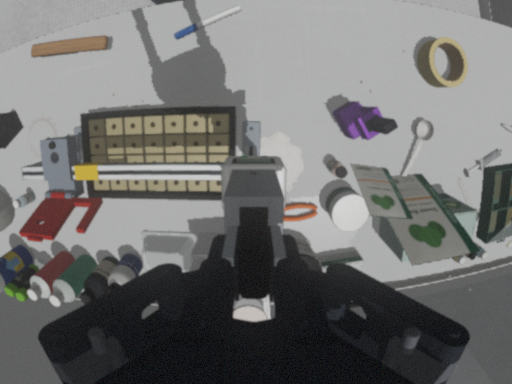

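```bash
python3 - <<'E'
from h import *
np.set_printoptions(precision=4,suppress=True)
im=cv2.imread("pics/w3.png")
hsv=cv2.cvtColor(im,cv2.COLOR_BGR2HSV)
m=(abs(hsv[...,0].astype(int)-24)<6)&(hsv[...,1]>170)&(hsv[...,2]>90); m[:150]=0;m[200:]=0;m[:,:60]=0;m[:,120:]=0
ys,xs=np.where(m);print(len(xs),xs.min(),xs.max(),ys.min(),ys.max(),np.bincount(xs)[70:102],np.bincount(ys)[160:185])
for col in (74.5,98.5):
    print(col,onz("wrist",(172,col),.18))
g=cv2.cvtColor(im,cv2.COLOR_BGR2GRAY)
for c in (30,36,110,125,140,155,170,185,200,215): print(c,g[158:184,c])
s=cv2.imread("pics/side0.png");h=cv2.cvtColor(s,cv2.COLOR_BGR2HSV)
m=(abs(h[...,0].astype(int)-24)<6)&(h[...,1]>170)&(h[...,2]>90);m[:150]=0;m[180:]=0;m[:,:240]=0;m[:,280:]=0
ys,xs=np.where(m);print(list(zip(ys,xs)))
E
```

```text
Traceback (most recent call last):
ValueError: zero-size array to reduction operation minimum which has no identity
```

```bash
python3 - <<'E'
from h import *
np.set_printoptions(precision=4,suppress=True,linewidth=200)
im=cv2.imread("pics/w3.png")
hsv=cv2.cvtColor(im,cv2.COLOR_BGR2HSV);print(im[172,86],hsv[172,86])
print("row172",im[172,66:108].tolist())
g=cv2.cvtColor(im,cv2.COLOR_BGR2GRAY)
for c in (30,36,110,125,140,155,170,185,200,215): print(c,g[158:186,c])
s=cv2.imread("pics/side0.png")
b=s.astype(int);m=(b[...,1]-b[...,0]>60)&(b[...,2]-b[...,0]>60);m[:150]=0;m[185:]=0;m[:,:240]=0;m[:,280:]=0
ys,xs=np.where(m);print([(int(a),int(c)) for a,c in zip(ys,xs)])
E
```

```text
[ 67 167 192] [ 24 166 192]
row172 [[137, 129, 123], [140, 130, 127], [136, 129, 124], [122, 115, 110], [89, 86, 81], [73, 70, 72], [78, 76, 77], [74, 81, 82], [76, 120, 133], [71, 159, 180], [74, 169, 193], [68, 169, 194], [68, 169, 192], [66, 167, 191], [70, 169, 192], [70, 170, 193], [69, 169, 193], [70, 170, 193], [73, 170, 194], [71, 170, 192], [67, 167, 192], [71, 170, 192], [69, 169, 193], [70, 170, 193], [72, 171, 194], [70, 169, 192], [74, 171, 194], [71, 170, 194], [71, 171, 193], [73, 170, 193], [67, 166, 189], [69, 145, 168], [71, 105, 119], [68, 73, 78], [73, 72, 74], [68, 71, 72], [70, 71, 71], [74, 78, 78], [73, 76, 73], [71, 73, 73], [72, 73, 72], [71, 70, 72]]
30 [172 175 174 173 173 172 156 113 111 156 183 186 177 145  94  75  92 142 179 184 185 176 174 174 173 175 173 172]
36 [174 174 175 172 152 108  88  85 118 166 186 186 179 151  99  76  95 147 181 187 186 180 175 174 174 173 174 175]
110 [121 100  95  93  88  75 102 145 183 195 196 188 156 101  69  80 131 185 198 196 191 170 133 113 108 107 106 102]
125 [ 74  73  78  78  78  77 105 154 185 196 196 187 141  90  
[... 688 characters left out ...]
05 202 192 155  99  83  87 126 175 199 202 202 193 167 154 151 151 155 156]
[(157, 243), (157, 244), (158, 243), (158, 244), (159, 243), (159, 244), (159, 245), (160, 243), (160, 244), (160, 245), (161, 243), (161, 244), (162, 243), (162, 244), (163, 240), (163, 241), (163, 242), (163, 243), (163, 260), (163, 261), (163, 262), (163, 263), (163, 264), (163, 265), (164, 258), (164, 259), (164, 260), (164, 261), (164, 262), (164, 263), (164, 264), (164, 265), (165, 257), (165, 258), (165, 259), (165, 260), (165, 261), (165, 262), (165, 263), (165, 264), (166, 260), (166, 261), (166, 262), (166, 263), (166, 265), (167, 264), (167, 265), (168, 263), (168, 264), (168, 265), (169, 263), (169, 264)]
```

```bash
python3 - <<'E'
from h import *
np.set_printoptions(precision=4,suppress=True,linewidth=200)
P=np.array([onz("wrist",(r,c),.18) for r,c in [(173.2,30),(173,36),(172.2,110),(172,125),(172,140),(172,155),(172.2,170),(172,185),(172.1,200),(172.2,215)]])
print(P[:, :2])
f=np.polyfit(P[2:,1],P[2:,0],1);print(f,np.degrees(np.arctan(f[0])),P[:,0]-np.polyval(f,P[:,1]))
f=np.polyfit(P[:,1],P[:,0],1);print(f,np.degrees(np.arctan(f[0])))
for c in (73.8,97.4): print(onz("wrist",(172.3,c),.18))
for rc in [(164,261.5)]: print("side",onz("side",rc,.18))
# predicted mark top in side for candidates
for y in(-.03,-.036): 
  x=np.polyval(f,y)
  for dy in(-.02,.02):
    for dx in(-.01,.01): print(y,dy,dx,proj("side",[x+dx+f[0]*dy,y+dy,.18]))
E
```

```text
[[ 0.5683 -0.1453]
 [ 0.5691 -0.1316]
 [ 0.5783  0.0062]
 [ 0.5797  0.0294]
 [ 0.5812  0.0514]
 [ 0.5826  0.0727]
 [ 0.5843  0.0931]
 [ 0.5853  0.1131]
 [ 0.5866  0.1325]
 [ 0.5879  0.1516]]
[0.0667 0.5778] 3.8154788248971703 [ 0.0002  0.      0.0001 -0.0001 -0.     -0.      0.0002 -0.0001 -0.     -0.    ]
[0.0662 0.5779] 3.7893640895372824
[ 0.5739 -0.0552  0.18  ]
[ 0.5769 -0.0142  0.18  ]
side [ 0.5763 -0.0448  0.18  ]
-0.03 -0.02 -0.01 [[265.196  163.8171]]
-0.03 -0.02 0.01 [[259.7005 163.3585]]
-0.03 0.02 -0.01 [[260.9445 167.3272]]
-0.03 0.02 0.01 [[255.3286 166.8415]]
-0.036 -0.02 -0.01 [[265.8156 163.3055]]
-0.036 -0.02 0.01 [[260.3377 162.8508]]
-0.036 0.02 -0.01 [[261.596  166.7893]]
-0.036 0.02 0.01 [[255.9984 166.3078]]
```

Call:
jog_arm:
  steps: {"rows": [[0.0252, -0.0362, 0, 0.008], [0.0252, -0.0362, 0, 0], [0.0252, -0.0362, 0, 0], [0, 0, 0.05, 0], [0, 0, 0.05, 0]]}

```text
time: 7.8
tool_pos: [0.4961, 0.0963, 0.2989]
tcp_rot: [0.103, 3.135, 0.001]
wrist_force: [0.4, 0.3, -3.7]
width: 0.155
grip_force: 60.6
```

Call:
jog_arm:
  steps: {"rows": [[0, 0, 0.05, 0], [0, 0, 0, 0], [0, 0, 0, 0]]}

```text
time: 8.18
tool_pos: [0.497, 0.0967, 0.2505]
tcp_rot: [0.102, 3.137, 0.001]
wrist_force: [0.6, 0.6, -2.5]
width: 0.151
grip_force: 60.7
```

```bash
python3 - <<'E'
from h import *
np.set_printoptions(precision=4,suppress=True)
s=bot.read_state();p=s["tool_pos"];print(p,R.from_rotvec(s["tcp_rot"]).as_matrix()[:, :2].T,s["width"])
d=p[:2]-[.5755,-.034];print("stand xy",d@[.9978,-.0663],d@[.0663,.9978])
im=bot.read_camera("side");cv2.imwrite("pics/s4.png",im[:,:,::-1])
cv2.imwrite("pics/s4c.png",cv2.resize(im[90:270,180:380,::-1],(667,600),interpolation=3))
E
```

```text
[0.497  0.0967 0.2505] [[-0.9979  0.065  -0.0029]
 [ 0.065   0.9979  0.0006]] 0.15106719606206334
stand xy -0.08699552387613321 0.12519217221820145
```

View pics/s4c.png

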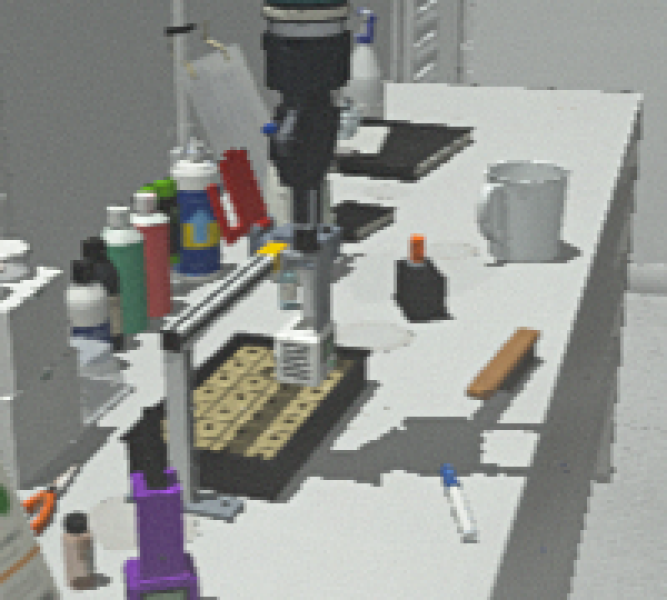

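The logger hangs upright and in front of the rail, at (305,340) in the crop. Next: lower 8 mm, then advance.

Call:
jog_arm:
  steps: {"rows": [[0, 0, 0.008, 0], [-0.03, 0, 0, 0], [-0.03, 0, 0, 0], [-0.026, 0, 0, 0], [0, 0, 0, 0]]}

```text
time: 8.85
tool_pos: [0.5833, 0.0904, 0.2409]
tcp_rot: [0.104, 3.139, 0.0]
wrist_force: [-0.1, 1.1, -2.3]
width: 0.153
grip_force: 60.6
```

Call:
jog_arm:
  steps: {"rows": [[0, 0, 0, 0]]}

```text
time: 8.98
tool_pos: [0.5814, 0.0905, 0.2406]
tcp_rot: [0.103, 3.14, 0.0]
wrist_force: [-0.6, 0.4, -3.0]
width: 0.155
grip_force: 60.6
```

```bash
python3 - <<'E'
from h import *
np.set_printoptions(precision=4,suppress=True)
s=bot.read_state();p=s["tool_pos"];print(p,R.from_rotvec(s["tcp_rot"]).as_matrix()[:, :2].T,s["width"])
d=p[:2]-[.5755,-.034];print("stand xy",d@[.9978,-.0663],d@[.0663,.9978])
E
```

```text
[0.5814 0.0905 0.2406] [[-0.9978  0.0658 -0.0002]
 [ 0.0658  0.9978  0.0001]] 0.15485507106466243
stand xy -0.002342150798338439 0.12465667876009756
```

Lower: seat contact expected at TCP z ≈ 0.2095.

Call:
jog_arm:
  steps: {"rows": [[-0.002, 0, 0.01, 0], [0, 0, 0.01, 0], [0, 0, 0.007, 0], [0, 0, 0, 0]]}

```text
time: 9.48
tool_pos: [0.5827, 0.0903, 0.2119]
tcp_rot: [-0.103, -3.138, 0.001]
wrist_force: [0.1, -0.4, -2.6]
width: 0.154
grip_force: 60.6
```

Call:
jog_arm:
  steps: {"rows": [[0, 0, 0.002, 0], [0, 0, 0.002, 0], [0, 0, 0, 0]]}

```text
time: 9.85
tool_pos: [0.5839, 0.0903, 0.2095]
tcp_rot: [0.103, 3.139, 0.0]
wrist_force: [0.4, -0.2, -3.2]
width: 0.158
grip_force: 60.8
```

Call:
jog_arm:
  steps: {"rows": [[0, 0, 0.001, 0], [0, 0, 0.001, 0], [0, 0, 0, 0]]}

```text
time: 10.22
tool_pos: [0.584, 0.0904, 0.2093]
tcp_rot: [0.103, 3.139, 0.0]
wrist_force: [-3.7, -0.7, 6.1]
width: 0.157
grip_force: 62.1
```

```bash
python3 - <<'E'
from h import *
np.set_printoptions(precision=4,suppress=True)
s=bot.read_state();p=s["tool_pos"];print(p,s["wrist_force"])
for c in("scene","side"):
    im=bot.read_camera(c);cv2.imwrite(f"pics/{c}5.png",im[:,:,::-1])
    for t in("logger","logger_seat","logger_grip"): print(c,t,[(d["pixel"],round(d["conf"],2)) for d in bot.spot_point(c,t)[:2]])
print(proj("scene",[p+[0,0,-.0295],p+[0,0,-.15]]),proj("side",[p+[0,0,-.0295],p+[0,0,-.15]]))
E
```

```text
[0.584  0.0904 0.2093] [-3.6958 -0.6749  6.0882]
scene logger [([191.8, 190.8], 0.65), ([193.5, 249.2], 0.56)]
scene logger_seat [([168.8, 185.5], 0.6), ([176.8, 248.4], 0.57)]
scene logger_grip [([165.1, 247.2], 0.76), ([159.2, 182.4], 0.66)]
side logger [([209.2, 245.4], 0.7), ([273.9, 228.5], 0.64)]
side logger_seat [([233.7, 223.4], 0.8), ([173.6, 244.4], 0.7)]
side logger_grip [([221.9, 225.1], 0.81), ([160.9, 242.7], 0.65)]
[[249.2615 174.7936]
 [249.8954 195.5147]] [[246.2443 176.7468]
 [247.3399 211.2825]]
```

Call:
jog_arm:
  steps: {"rows": [[0, -0.01, -0.001, 0], [0, -0.02, 0, 0], [0, -0.025, 0, 0], [0, -0.025, 0, 0], [0, -0.01, 0, 0]]}

```text
time: 11.25
tool_pos: [0.5784, -0.0007, 0.2093]
tcp_rot: [0.106, 3.138, 0.002]
wrist_force: [1.5, 3.8, 4.8]
width: 0.158
grip_force: 61.7
```

Call:
jog_arm:
  steps: {"rows": [[0, 0, 0, 0], [0, 0, 0, 0]]}

```text
time: 11.5
tool_pos: [0.5784, -0.0015, 0.2093]
tcp_rot: [0.104, 3.138, -0.005]
wrist_force: [-0.5, -2.4, 5.7]
width: 0.152
grip_force: 61.8
```

```bash
python3 - <<'E'
from h import *
np.set_printoptions(precision=4,suppress=True)
s=bot.read_state();p=s["tool_pos"];print(p)
im=bot.read_camera("wrist");cv2.imwrite("pics/w6.png",im[:,:,::-1])
for t,z in [("mark",.18),("clamp_hole",.187),("keeper_hinge",.187),("logger_seat",.18)]:
    for d in bot.spot_point("wrist",t)[:2]: print(t,d["pixel"],d["conf"],onz("wrist",d["pixel"],z))
b=im.astype(int);m=(b[...,0]-b[...,2]>60)&(b[...,1]-b[...,2]>50)
n,l,st,c=cv2.connectedComponentsWithStats(m.astype(np.uint8));print([(st[i],c[i]) for i in range(1,n) if st[i][4]>30])
O=np.array([.5755,-.034,.18]);ux=np.array([.9978,-.0663,0]);uy=np.array([.0663,.9978,0])
print(bot.regions_of("wrist","clamp_hole")[:1] and [d["box"] for d in bot.regions_of("wrist","keeper")])
cv2.imwrite("pics/w6c.png",cv2.resize(im[60:260,100:360,::-1],(780,600),interpolation=3))
E
```

```text
[ 0.5784 -0.0015  0.2093]
mark [216.4, 201.0] 0.69 [ 0.5739 -0.0344  0.18  ]
clamp_hole [182.6, 122.6] 0.91 [ 0.5469 -0.0803  0.187 ]
logger_seat [218.1, 254.7] 0.57 [ 0.577  -0.0008  0.18  ]
[(array([ 172,  192,   52,   40, 1939], dtype=int32), array([197.9593, 211.4884]))]
[[78.8, 252.1, 245.1, 321.4]]
```

View pics/w6c.png

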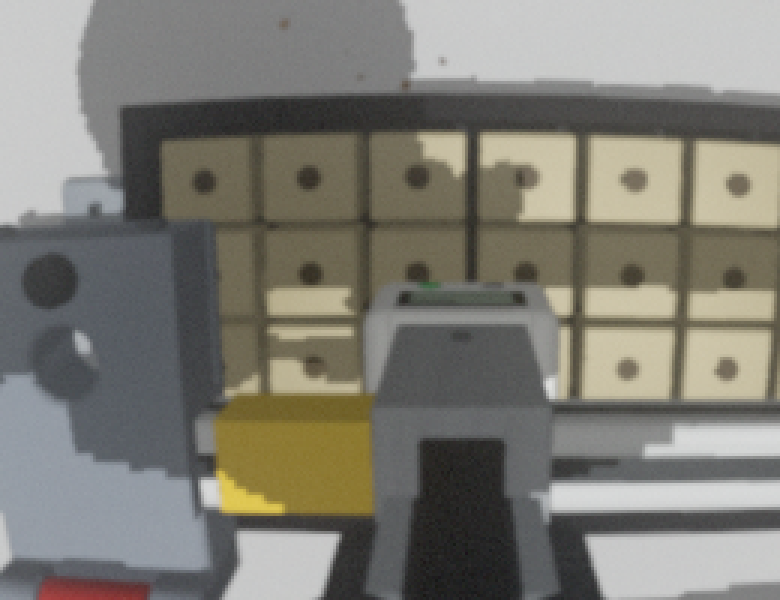

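```bash
python3 - <<'E'
from h import *
np.set_printoptions(precision=4,suppress=True)
f=lambda u,v,z:onz("wrist",(60+v/3,100+u/3),z)
e=f(218,465,.18);uy=np.array([.0663,.9978]);ux=np.array([.9978,-.0663])
m=e[:2]+uy*.020;print("mark left end",e,"mid",m)
h=f(64.5,362,.187);print("hole",h,"-> O", h[:2]+ux*.024+uy*.05)
print("bumper",f(50,280,.193)[:2]+ux*.042+uy*.05)
print("clamp left face",f(213,300,.187))
print("U top corners z.186", f(375,403,.186),f(552,403,.186))
s=bot.read_state();p=s["tool_pos"];print(p,(p[:2]-m)@uy,(p[:2]-h[:2]-ux*.024)@ux)
E
```

```text
mark left end [ 0.5721 -0.0528  0.18  ] mid [ 0.5734 -0.0328]
hole [ 0.5457 -0.0808  0.187 ] -> O [ 0.5729 -0.0325]
bumper [ 0.573 -0.031]
clamp left face [ 0.5356 -0.0467  0.187 ]
U top corners z.186 [ 0.5586 -0.0171  0.186 ] [0.5607 0.0174 0.186 ]
[ 0.5784 -0.0014  0.2093] 0.03168199479438663 0.003405756872269768
```

Call:
jog_arm:
  steps: {"rows": [[0, -0.01, 0, 0], [0, -0.012, 0, 0], [0, -0.01, 0, 0], [0, 0, 0, 0], [0, 0, 0, 0]]}

```text
time: 12.48
tool_pos: [0.5764, -0.0318, 0.2093]
tcp_rot: [0.103, 3.138, -0.001]
wrist_force: [0.7, 1.0, 5.9]
width: 0.158
grip_force: 61.9
```

```bash
python3 - <<'E'
from h import *
np.set_printoptions(precision=4,suppress=True)
im=bot.read_camera("wrist");cv2.imwrite("pics/w7.png",im[:,:,::-1])
print(bot.read_state()["tool_pos"])
b=im.astype(int);m=(b[...,0]-b[...,2]>40)&(b[...,1]-b[...,2]>30);m[:170]=0;m[250:]=0
n,l,st,c=cv2.connectedComponentsWithStats(m.astype(np.uint8));print([(st[i],c[i]) for i in range(1,n) if st[i][4]>5])
for r in (196,200,208,214): print(r,[tuple(int(v) for v in im[r,k]) for k in list(range(216,232,2))+list(range(276,296,2))])
print([ (d["pixel"],onz("wrist",d["pixel"],.187)) for d in bot.spot_point("wrist","clamp_hole")[:1]])
E
```

```text
[ 0.5764 -0.0318  0.2093]
[(array([219, 192,   6,  40, 180], dtype=int32), array([221.3389, 212.8667])), (array([435, 232,  41,  18, 229], dtype=int32), array([456.7031, 240.3493]))]
196 [(50, 51, 53), (47, 50, 48), (88, 77, 45), (103, 90, 42), (94, 91, 85), (93, 94, 98), (94, 98, 99), (89, 92, 94), (100, 100, 101), (96, 99, 100), (101, 101, 101), (98, 102, 101), (72, 73, 72), (59, 59, 57), (58, 58, 54), (58, 61, 57), (62, 63, 60), (61, 60, 57)]
200 [(108, 110, 110), (108, 105, 91), (119, 102, 53), (116, 101, 51), (94, 95, 88), (96, 99, 103), (95, 99, 101), (99, 102, 104), (99, 101, 102), (100, 102, 104), (103, 105, 106), (101, 103, 103), (100, 102, 99), (106, 107, 106), (110, 110, 110), (110, 111, 110), (110, 110, 108), (109, 111, 109)]
208 [(127, 128, 128), (126, 122, 108), (135, 116, 52), (132, 114, 49), (104, 100, 86), (95, 100, 101), (99, 101, 103), (99, 101, 103), (100, 101, 102), (99, 104, 103), (101, 104, 105), (101, 104, 105), (117, 117, 117), (131, 132, 131), (132, 133, 132), (132, 134, 132), (129, 132, 131), (129, 130, 128)]
214 [(45, 42, 46), (71, 63, 47), (131, 112, 49), (135, 115, 50), (111, 102, 84), (95, 98, 100), (96, 98, 101), (99, 101, 104), (98, 101, 102), (100, 102, 102), (103, 103, 105), (99, 100, 102), (65, 63, 67), (54, 54, 51), (58, 59, 60), (58, 59, 59), (57, 59, 57), (59, 59, 57)]
[([181.1, 169.2], array([ 0.546 , -0.0797,  0.187 ]))]
```

```bash
python3 - <<'E'
from h import *
for rc,z in [((208,218.3),.18),((208,224.3),.186),((208,283.5),.186)]: print(rc,onz("wrist",rc,z))
E
```

```text
(208, 218.3) [ 0.56691405 -0.05311169  0.18      ]
(208, 224.3) [ 0.56498506 -0.04860053  0.186     ]
(208, 283.5) [ 0.56723072 -0.01346386  0.186     ]
```

Call:
jog_arm:
  steps: {"rows": [[0, -0.002, -0.0005, 0], [0, 0, 0, 0]]}

```text
time: 12.82
tool_pos: [0.5761, -0.0331, 0.2093]
tcp_rot: [0.103, 3.139, 0.001]
wrist_force: [1.0, 4.3, 4.6]
width: 0.156
grip_force: 61.8
```

Call:
jog_arm:
  steps: {"rows": [[0, 0, 0, 0], [0, 0, 0, 0], [0, 0, 0, 0]]}
  jaw: 0.5

```text
time: 13.2
tool_pos: [0.5749, -0.0337, 0.208]
tcp_rot: [-0.103, -3.138, 0.001]
wrist_force: [-0.0, 1.0, 0.4]
width: 0.5
grip_force: 0.0
```

Call:
jog_arm:
  steps: {"rows": [[0, 0, -0.04, 0], [0, 0, -0.05, 0], [0, 0, -0.04, 0], [0, 0, 0, 0]]}

```text
time: 13.7
tool_pos: [0.5776, -0.0338, 0.3436]
tcp_rot: [0.103, 3.132, -0.002]
wrist_force: [0.1, -1.0, 0.1]
width: 0.503
grip_force: 0.0
```

```bash
python3 - <<'E'
from h import *
np.set_printoptions(precision=4,suppress=True)
im=bot.read_camera("wrist");cv2.imwrite("pics/w8.png",im[:,:,::-1]);s=bot.read_state()
print(s["tool_pos"],s["q"])
b=im.astype(int);m=(b[...,0]-b[...,2]>40)&(b[...,1]-b[...,2]>30);m[:120]=0;m[250:]=0
n,l,st,c=cv2.connectedComponentsWithStats(m.astype(np.uint8));print([(st[i],c[i]) for i in range(1,n) if st[i][4]>5])
for t,z in [("logger_seat",.18),("clamp_hole",.187),("keeper_hinge",.187),("logger_grip",.221)]:
    for d in bot.spot_point("wrist",t)[:2]: print(t,d["pixel"],d["conf"],onz("wrist",d["pixel"],z))
print([d["box"] for d in bot.regions_of("wrist","keeper")])
cv2.imwrite("pics/w8c.png",cv2.resize(im[120:380,80:360,::-1],(640,594),interpolation=3))
E
```

```text
[ 0.5764 -0.0337  0.3408] [-0.1013  0.028   1.6734 -0.0003  1.4365 -1.6061]
[(array([ 32, 120,   7,   9,  44], dtype=int32), array([ 35.0682, 124.4318])), (array([235, 157,   3,  21,  52], dtype=int32), array([235.7885, 167.8654])), (array([272, 158,   2,  19,  27], dtype=int32), array([272.2963, 166.1111])), (array([400, 202,  35,  11,  67], dtype=int32), array([416.9104, 205.3881])), (array([400, 210,  34,   8,  67], dtype=int32), array([415.209 , 215.1493]))]
logger_seat [126.0, 507.3] 0.98 [0.5276 0.3085 0.18  ]
logger_seat [169.5, 255.7] 0.82 [ 0.5721 -0.0314  0.18  ]
clamp_hole [145.6, 205.0] 0.71 [ 0.5414 -0.0802  0.187 ]
clamp_hole [148.1, 507.0] 0.67 [0.5554 0.302  0.187 ]
keeper_hinge [198.3, 254.7] 0.95 [ 0.599  -0.0341  0.187 ]
keeper_hinge [165.5, 450.1] 0.47 [0.5753 0.1977 0.187 ]
logger_grip [177.2, 253.9] 0.57 [ 0.568  -0.0328  0.221 ]
[[167.9, 193.4, 281.6, 261.7]]
```

View pics/w8c.png

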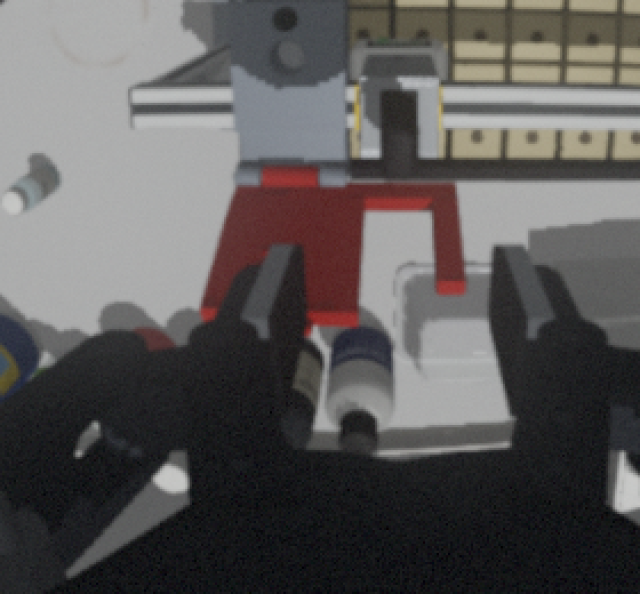

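```bash
python3 - <<'E'
from h import *
np.set_printoptions(precision=4,suppress=True)
print(tri([("wrist",(309,236)),("scene",(163.6,311))]),tri([("wrist",(308,210)),("scene",(166,327.5))]))
O=np.array([.574,-.0333,0]);ux=np.array([.9978,-.0663,0]);uy=np.array([.0663,.9978,0]);uz=np.array([0,0,1])
# fork tip row vs theta
i=bot.camera_info("wrist");K=np.array(i["intrinsics"]);T=np.array(i["extrinsics"])
def wp(P):
    p=T[:3,:3].T@(P-T[:3,3]);r=np.hypot(p[0],p[1]);a=np.arctan2(r,p[2]);return K[1,2]+K[1,1]*a*p[1]/r,K[0,2]+K[0,0]*a*p[0]/r
for th in(1.7,1.8,1.9,1.95):
    c,s=np.cos(th),np.sin(th);o=[]
    for a,h,y in[(88,0,-45),(88,8,-45),(66,0,21),(66,8,21)]:
        o.append(np.round(wp(O+ux*(.032-a/1e3*c+h/1e3*s)+uy*y/1e3+uz*(.187+a/1e3*s+h/1e3*c)),1))
    print(th,o)
print("seen tip",120+np.array([310,325])/2.286,"left prong",120+np.array([281,293])/2.286)
t=O+ux*.100-uy*.045;print("target",t)
E
```

```text
(array([ 0.7918, -0.0751,  0.1365]), [np.float64(0.007419807842582273), np.float64(0.007419807842582358)]) (array([ 0.8329, -0.1271,  0.0996]), [np.float64(0.01917076376024421), np.float64(0.019170763760244163)])
1.7 [array([254. , 196.7]), array([262. , 197.7]), array([239.6, 278.5]), array([247.3, 278.1])]
1.8 [array([262.4, 197.9]), array([269.4, 199. ]), array([245.7, 278.2]), array([252.7, 277.7])]
1.9 [array([269.7, 199.2]), array([275.7, 200.4]), array([251.2, 277.8]), array([257.3, 277.2])]
1.95 [array([272.9, 199.9]), array([278.4, 201.1]), array([253.7, 277.5]), array([259.3, 277. ])]
seen tip [255.608  262.1697] left prong [242.9221 248.1715]
target [ 0.6708 -0.0848  0.    ]
```

Fork is at about 1.7 rad and the bottles behind it are low and far. I'll go behind the fork with closed fingers.

Call:
jog_arm:
  steps: {"rows": [[-0.043, -0.0224, 0, 0], [-0.0425, -0.0223, 0, 0], [0, 0, 0, 0], [0, 0, 0.045, 0], [0, 0, 0.043, 0]]}
  jaw: 0

```text
time: 14.62
tool_pos: [0.6572, -0.0832, 0.2495]
tcp_rot: [-0.103, -3.14, -0.0]
wrist_force: [0.2, 0.7, -0.3]
width: -0.003
grip_force: 0.0
```

Call:
jog_arm:
  steps: {"rows": [[0, 0, 0, 0]]}

```text
time: 14.75
tool_pos: [0.6538, -0.0826, 0.2451]
tcp_rot: [-0.103, -3.129, -0.003]
wrist_force: [-0.6, 0.1, -0.7]
width: 0.001
grip_force: 0.0
```

Call:
jog_arm:
  steps: {"rows": [[0.01, 0, 0, 0], [0.015, 0, 0, 0], [0.015, 0, 0, 0], [0.01, 0, 0, 0]]}

```text
time: 15.25
tool_pos: [0.6072, -0.0803, 0.2523]
tcp_rot: [0.103, 3.138, -0.0]
wrist_force: [1.2, -0.1, 1.1]
width: -0.002
grip_force: 0.3
```

Call:
jog_arm:
  steps: {"rows": [[0.01, 0, 0, 0], [0.01, 0, 0, 0], [0.005, 0, 0, 0], [0, 0, 0, 0]]}

```text
time: 15.75
tool_pos: [0.5827, -0.0787, 0.2506]
tcp_rot: [-0.103, -3.139, -0.0]
wrist_force: [0.2, 0.4, -0.6]
width: 0.005
grip_force: 0.0
```

Call:
jog_arm:
  steps: {"rows": [[0, 0, 0, 0], [0, 0, 0, 0]]}

```text
time: 16.0
tool_pos: [0.5833, -0.0787, 0.2507]
tcp_rot: [-0.103, -3.14, -0.0]
wrist_force: [0.7, 0.3, 0.3]
width: 0.001
grip_force: 0.0
```

```bash
python3 - <<'E'
from h import *
im=bot.read_camera("side");cv2.imwrite("pics/s9.png",im[:,:,::-1])
im2=bot.read_camera("scene");cv2.imwrite("pics/sc9.png",im2[:,:,::-1])
f=lambda i,x,y,w,h:cv2.resize(i[y:y+h,x:x+w,::-1],(400,300),interpolation=3)
cv2.imwrite("pics/v9.png",np.hstack([f(im,220,110,100,75),f(im2,230,130,120,90)]))
E
```

```text
(no output)
```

View pics/v9.png

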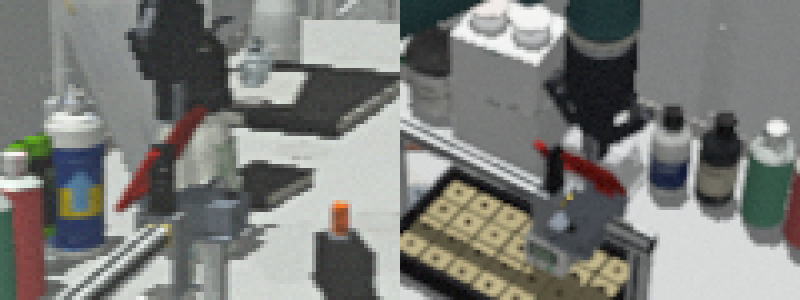

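Call:
jog_arm:
  steps: {"rows": [[0.01, 0, 0, 0], [0.01, 0, 0, 0], [0, 0, 0, 0], [0, 0, 0, 0]]}

```text
time: 16.6
tool_pos: [0.563, -0.0774, 0.251]
tcp_rot: [0.103, 3.139, -0.0]
wrist_force: [-0.2, -0.1, 0.4]
width: 0.002
grip_force: 0.0
```

```bash
python3 - <<'E'
from h import *
np.set_printoptions(precision=1,suppress=True)
O=np.array([.5745,-.0333,0]);ux=np.array([.9978,-.0663,0]);uy=np.array([.0663,.9978,0]);uz=np.array([0,0,1])
for th in(0.08,.6,.9,1.2,1.5):
    c,s=np.cos(th),np.sin(th)
    print(th,[proj(cam,np.array([O+ux*(.032-a/1e3*c+h/1e3*s)+uy*y/1e3+uz*(.187+a/1e3*s+h/1e3*c) for a,h,y in[(2,8,27),(66,8,21),(82,8,-15),(82,8,-76)]])).round().tolist() for cam in("side","scene")])
for c in("side","scene"):
    b=bot.read_camera(c).astype(int);m=(b[...,0]>2*b[...,1])&(b[...,0]>80);m[:,:235]=0;m[:130]=0;m[200:]=0;m[:,320:]=0
    n,l,st,cc=cv2.connectedComponentsWithStats(m.astype(np.uint8));print(c,[st[i].tolist() for i in range(1,n) if st[i][4]>15])
E
```

```text
0.08 [[[250.0, 162.0], [268.0, 162.0], [276.0, 159.0], [282.0, 154.0]], [[274.0, 177.0], [267.0, 187.0], [272.0, 193.0], [287.0, 200.0]]]
0.6 [[[248.0, 162.0], [263.0, 153.0], [271.0, 148.0], [277.0, 143.0]], [[275.0, 177.0], [269.0, 179.0], [275.0, 183.0], [290.0, 190.0]]]
0.9 [[[248.0, 163.0], [259.0, 149.0], [266.0, 143.0], [272.0, 138.0]], [[275.0, 177.0], [271.0, 174.0], [278.0, 177.0], [292.0, 184.0]]]
1.2 [[[247.0, 163.0], [254.0, 146.0], [260.0, 139.0], [266.0, 135.0]], [[276.0, 177.0], [274.0, 170.0], [281.0, 172.0], [296.0, 178.0]]]
1.5 [[[247.0, 164.0], [249.0, 145.0], [253.0, 138.0], [259.0, 134.0]], [[276.0, 177.0], [277.0, 166.0], [285.0, 167.0], [299.0, 174.0]]]
side [[250, 143, 25, 20, 47]]
scene [[276, 180, 21, 10, 83]]
```

Call:
jog_arm:
  steps: {"rows": [[0, 0, -0.02, 0], [0, 0, 0, 0], [0, 0, 0, 0], [0, 0, 0, 0]]}

```text
time: 17.2
tool_pos: [0.5629, -0.0773, 0.2705]
tcp_rot: [-0.103, -3.139, -0.0]
wrist_force: [-0.2, -0.5, -0.0]
width: -0.001
grip_force: 0.0
```

```bash
cat > red.py <<'E'
from h import *
for c in("side","scene"):
    b=bot.read_camera(c).astype(int);m=(b[...,0]>2*b[...,1])&(b[...,0]>80);m[:,:235]=0;m[:130]=0;m[200:]=0;m[:,320:]=0
    n,l,st,cc=cv2.connectedComponentsWithStats(m.astype(np.uint8));print(c,[st[i].tolist() for i in range(1,n) if st[i][4]>15])
E
python3 red.py
```

```text
side [[251, 151, 30, 12, 100]]
scene [[266, 179, 8, 8, 27], [273, 180, 24, 19, 245]]
```

Call:
jog_arm:
  steps: {"rows": [[0, 0, -0.05, 0], [0.0079, -0.0516, 0, 0], [0.0079, -0.0516, 0, 0], [0.0079, -0.0516, 0, 0], [0.0079, -0.0516, 0, 0]]}
  jaw: 1.0

```text
time: 17.92
tool_pos: [0.5174, -0.2826, 0.3205]
tcp_rot: [-0.103, -3.14, -0.0]
wrist_force: [0.8, 0.6, -0.5]
width: 1.001
grip_force: 0.0
```

Call:
jog_arm:
  steps: {"rows": [[0.0079, -0.0516, 0, 0], [0.0079, -0.0516, 0, 0], [0, 0, 0, 0.1746], [0, 0, 0, 0.1746], [0, 0, 0, 0.1746]]}

```text
time: 18.55
tool_pos: [0.4951, -0.3834, 0.3201]
tcp_rot: [-0.922, -3.002, -0.001]
wrist_force: [-0.4, 0.9, 0.4]
width: 1.001
grip_force: 0.0
```

Call:
jog_arm:
  steps: {"rows": [[0, 0, 0, 0.1746], [0, 0, 0, 0.1746], [0, 0, 0, 0.1746], [0, 0, 0, 0.1746], [0, 0, 0, 0.1746]]}

```text
time: 19.18
tool_pos: [0.4953, -0.3831, 0.3202]
tcp_rot: [-2.104, -2.332, 0.0]
wrist_force: [0.3, -0.1, -0.1]
width: 0.999
grip_force: 0.0
```

Call:
jog_arm:
  steps: {"rows": [[0, 0, 0, 0.1746], [0, 0, 0, 0], [0, 0, 0, 0]]}

```text
time: 19.55
tool_pos: [0.4954, -0.3831, 0.3205]
tcp_rot: [-2.291, -2.149, 0.0]
wrist_force: [0.3, -0.4, -0.3]
width: 0.994
grip_force: 0.0
```

```bash
cat > pin.py <<'E'
from h import *
np.set_printoptions(precision=4,suppress=True)
def orange(c,roi,im):
    h=cv2.cvtColor(np.ascontiguousarray(im[...,::-1]),cv2.COLOR_BGR2HSV);m=((h[...,0]<14)&(h[...,1]>150)&(h[...,2]>70)).astype(np.uint8)
    k=np.zeros_like(m);k[roi[0]:roi[1],roi[2]:roi[3]]=1;m=m*k
    n,l,st,cc=cv2.connectedComponentsWithStats(m);i=1+np.argmax(st[1:,4]);return cc[i][::-1],st[i].tolist()
s=bot.read_state();print(s["time"],s["tool_pos"],R.from_rotvec(s["tcp_rot"]).as_matrix()[:, :2].T,s["q"])
ob=[]
for c,roi in[("scene",(240,290,320,380)),("side",(145,185,285,330)),("wrist",(0,384,0,512))]:
    im=bot.read_camera(c);cv2.imwrite(f"pics/p_{c}_{s['time']:.1f}.png",im[:,:,::-1])
    try:
        rc,st=orange(c,roi,im);print(c,rc,st);ob.append((c,rc))
    except Exception as e: print(c,e)
print(tri(ob[:2]),tri(ob))
for d in bot.spot_point("wrist","pin")[:2]+bot.spot_point("wrist","pin_block")[:2]: print(d,onz("wrist",d["pixel"],0.006))
E
python3 pin.py; python3 red.py
```

```text
19.55 [ 0.4954 -0.3831  0.3205] [[ 0.0635  0.998   0.0002]
 [ 0.998  -0.0635 -0.0004]] [-0.6981  0.1314  1.5986 -0.      1.412  -0.6345]
scene [256.3438 349.9062] [348, 253, 5, 8, 32]
side [164.     304.8333] [304, 161, 3, 7, 18]
wrist [159.5217 251.5507] [246, 153, 12, 14, 138]
(array([ 0.4927, -0.3813,  0.0802]), [np.float64(0.00022687254524169002), np.float64(0.00022687254524168959)]) (array([ 0.4928, -0.3828,  0.0801]), [np.float64(0.0015375850047634632), np.float64(0.0004000214653410006), np.float64(0.0016623114820688357)])
{'pixel': [151.4, 252.8], 'conf': 0.66} [ 0.4944 -0.3857  0.006 ]
{'pixel': [138.7, 248.0], 'conf': 0.84} [ 0.4883 -0.3654  0.006 ]
side [[251, 154, 31, 10, 162]]
scene [[265, 179, 9, 10, 31], [273, 181, 24, 19, 279]]
```

Call:
jog_arm:
  steps: {"rows": [[0.0004, -0.0026, 0.05, 0], [0, 0, 0.05, 0], [0, 0, 0.05, 0], [0, 0, 0, 0], [0, 0, 0, 0]]}

```text
time: 20.52
tool_pos: [0.4938, -0.3834, 0.1727]
tcp_rot: [2.292, 2.145, 0.0]
wrist_force: [1.1, 0.1, -0.5]
width: 1.001
grip_force: 0.0
```

```bash
python3 pin.py
```

```text
20.525 [ 0.4938 -0.3834  0.1727] [[ 0.0662  0.9978 -0.0014]
 [ 0.9978 -0.0662  0.0019]] [-0.7     0.2113  1.7792  0.      1.1488 -0.6338]
scene [256.3438 349.9062] [348, 253, 5, 8, 32]
side [163.7778 304.8333] [304, 161, 3, 7, 18]
wrist [190.2798 251.0046] [240, 175, 23, 28, 436]
(array([ 0.4925, -0.3814,  0.0809]), [np.float64(0.0005212317376189049), np.float64(0.0005212317376188829)]) (array([ 0.4928, -0.3825,  0.0809]), [np.float64(0.0013719698651959266), np.float64(0.0003489106030128782), np.float64(0.0013162490979644885)])
{'pixel': [170.4, 250.4], 'conf': 0.9} [ 0.4915 -0.3834  0.006 ]
{'pixel': [151.2, 245.1], 'conf': 0.78} [ 0.4874 -0.3623  0.006 ]
```

Call:
jog_arm:
  steps: {"rows": [[0, -0.001, 0.04, 0], [0, 0, 0.04, 0], [0, 0, 0.028, 0], [0, 0, 0, 0], [0, 0, 0, 0]]}

```text
time: 21.4
tool_pos: [0.493, -0.3835, 0.0646]
tcp_rot: [2.292, 2.145, 0.001]
wrist_force: [0.1, -0.3, -0.5]
width: 1.001
grip_force: 0.0
```

Call:
jog_arm:
  steps: {"rows": [[0, 0, 0, 0], [0, 0, 0, 0], [0, 0, 0, 0], [0, 0, 0, 0]]}
  jaw: 0
  grip_n: 80

```text
time: 21.9
tool_pos: [0.4922, -0.3828, 0.0634]
tcp_rot: [2.293, 2.146, 0.0]
wrist_force: [-0.2, 0.0, 0.7]
width: 0.184
grip_force: 78.0
```

Call:
jog_arm:
  steps: {"rows": [[0, 0, 0, 0], [0, 0, 0, 0]]}

```text
time: 22.15
tool_pos: [0.4922, -0.3828, 0.0634]
tcp_rot: [2.293, 2.146, 0.0]
wrist_force: [-0.7, 0.5, 5.0]
width: 0.181
grip_force: 78.0
```

Call:
jog_arm:
  steps: {"rows": [[0, 0, -0.04, 0], [0, 0, -0.06, 0], [0, 0, -0.06, 0], [0, 0, -0.06, 0], [0.04, 0.0056, 0, 0]]}

```text
time: 22.78
tool_pos: [0.5025, -0.3465, 0.2897]
tcp_rot: [2.288, 2.134, 0.002]
wrist_force: [1.5, 0.9, -0.8]
width: 0.184
grip_force: 80.1
```

Call:
jog_arm:
  steps: {"rows": [[0.053, 0.0056, 0, 0], [0.053, 0.0056, 0, 0], [0.053, 0.0056, 0, 0], [0.053, 0.0056, 0, 0], [0.053, 0.0056, 0, 0]]}

```text
time: 23.4
tool_pos: [0.5452, -0.0787, 0.2818]
tcp_rot: [-2.293, -2.146, 0.001]
wrist_force: [1.5, -0.0, -0.4]
width: 0.182
grip_force: 80.1
```

Call:
jog_arm:
  steps: {"rows": [[0, 0, 0, 0], [0, 0, 0, 0], [0, 0, 0, 0]]}

```text
time: 23.78
tool_pos: [0.5454, -0.0816, 0.2824]
tcp_rot: [-2.295, -2.145, 0.001]
wrist_force: [0.3, -0.4, -0.4]
width: 0.186
grip_force: 80.1
```

```bash
python3 - <<'E'
from h import *
np.set_printoptions(precision=4,suppress=True)
s=bot.read_state();print(s["tool_pos"],R.from_rotvec(s["tcp_rot"]).as_matrix()[:, :2].T,s["q"],s["width"])
im=bot.read_camera("wrist");cv2.imwrite("pics/w10.png",im[:,:,::-1])
for t,z in[("pin",s["tool_pos"][2]-.0574),("clamp_hole",.187),("clamp_hole",.2),("keeper_hinge",.187)]:
    for d in bot.spot_point("wrist",t)[:2]: print(t,d,onz("wrist",d["pixel"],z))
for d in bot.regions_of("wrist","keeper")[:1]: print(d["box"])
cv2.imwrite("pics/w10c.png",cv2.resize(im[130:310,140:380,::-1],(800,600),interpolation=3))
E
python3 red.py
```

```text
[ 0.5454 -0.0816  0.2824] [[ 0.0678  0.9977 -0.0003]
 [ 0.9977 -0.0678 -0.0007]] [-0.1934  0.0018  1.805  -0.0004  1.3355 -0.1255] 0.18596085792685743
pin {'pixel': [208.9, 256.0], 'conf': 0.76} [ 0.5472 -0.0847  0.225 ]
clamp_hole {'pixel': [187.1, 254.4], 'conf': 0.79} [ 0.5465 -0.0792  0.187 ]
clamp_hole {'pixel': [187.1, 254.4], 'conf': 0.79} [ 0.5468 -0.0754  0.2   ]
keeper_hinge {'pixel': [131.7, 324.1], 'conf': 0.72} [ 0.6064 -0.0359  0.187 ]
[212.9, 96.4, 329.4, 227.3]
side [[251, 154, 31, 10, 141]]
scene [[265, 179, 9, 10, 31], [273, 181, 24, 19, 254]]
```

View pics/w10c.png

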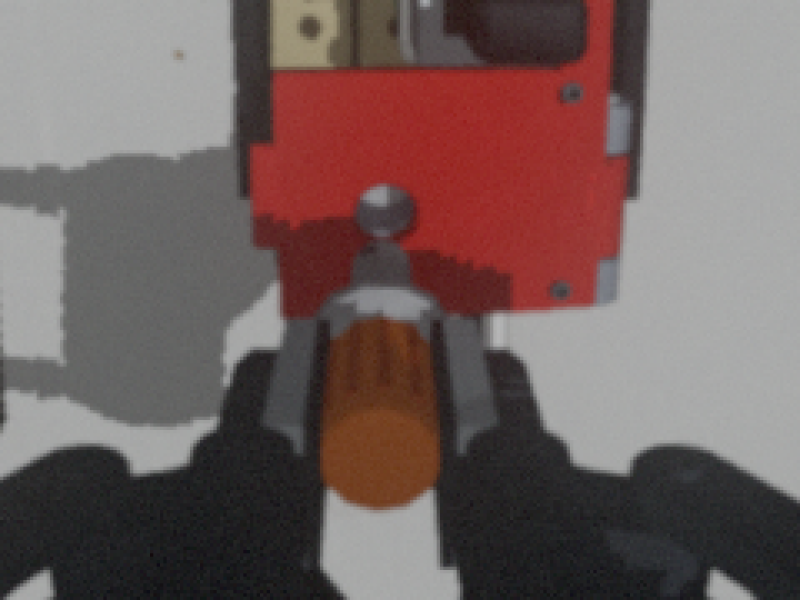

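```bash
python3 - <<'E'
from h import *
np.set_printoptions(precision=4,suppress=True)
f=lambda u,v,z:onz("wrist",(130+v/3.333,140+u/3.333),z)
s=bot.read_state();t=s["tool_pos"];print(t)
h=f(386,211,.1995);print("hole",h)
tip=f(381.5,245,t[2]-.0574);top=f(381,455,t[2]-.0574+.086);col=f(382,300,t[2]-.0574+.053)
print("tip",tip,"top",top,"collar far edge",col)
ty=np.array([.9978,-.0663]);tx=np.array([.0663,.9978])
print("need dx,dy (tip)",(h-tip)[:2]@tx,(h-tip)[:2]@ty,"(top)",(h-top)[:2]@tx,(h-top)[:2]@ty,"tcp",(h-t)[:2]@tx,(h-t)[:2]@ty)
E
```

```text
[ 0.5456 -0.0809  0.2828]
hole [ 0.5477 -0.0801  0.1995]
tip [ 0.5465 -0.0796  0.2254] top [ 0.5462 -0.0794  0.3114] collar far edge [ 0.547  -0.0705  0.2784]
need dx,dy (tip) -0.00042594952019741055 0.0011581370814818537 (top) -0.0006298165600595225 0.0014980417809917052 tcp 0.0009002079894653737 0.001953335019564776
```

Pin tip sits at crop (381,243) and the fork hole at (386,211). They are aligned to about 1 mm, so I'm descending.

Call:
jog_arm:
  steps: {"rows": [[-0.0004, 0.0011, 0.01, 0], [0, 0, 0.012, 0], [0, 0, 0.01, 0], [0, 0, 0.005, 0], [0, 0, 0, 0]]}

```text
time: 24.8
tool_pos: [0.5463, -0.0808, 0.245]
tcp_rot: [-2.293, -2.146, 0.001]
wrist_force: [-0.5, 0.3, -0.2]
width: 0.184
grip_force: 80.1
```

Call:
jog_arm:
  steps: {"rows": [[0, 0, 0.005, 0], [0, 0, 0.005, 0], [0, 0, 0.005, 0], [0, 0, 0, 0]]}

```text
time: 25.3
tool_pos: [0.5463, -0.0809, 0.2301]
tcp_rot: [-2.293, -2.146, 0.001]
wrist_force: [-0.2, 1.0, 0.1]
width: 0.187
grip_force: 80.1
```

Call:
jog_arm:
  steps: {"rows": [[0, 0, 0.008, 0], [0, 0, 0.008, 0], [0, 0, 0.004, 0], [0, 0, 0, 0]]}

```text
time: 25.8
tool_pos: [0.5464, -0.0808, 0.2101]
tcp_rot: [-2.293, -2.146, 0.001]
wrist_force: [0.0, -0.1, -0.8]
width: 0.183
grip_force: 80.1
```

Call:
jog_arm:
  steps: {"rows": [[0, 0, 0.003, 0], [0, 0, 0.003, 0], [0, 0, 0, 0], [0, 0, 0, 0]]}

```text
time: 26.3
tool_pos: [0.5466, -0.081, 0.2053]
tcp_rot: [2.294, 2.146, -0.0]
wrist_force: [-2.7, -0.0, 4.9]
width: 0.184
grip_force: 80.8
```

Call:
jog_arm:
  steps: {"rows": [[0, 0, 0.001, 0], [0, 0, 0.001, 0], [0, 0, 0, 0], [0, 0, 0, 0]]}

```text
time: 26.8
tool_pos: [0.5466, -0.081, 0.2043]
tcp_rot: [2.294, 2.146, -0.0]
wrist_force: [-6.0, 0.8, 10.1]
width: 0.182
grip_force: 81.4
```

Call:
jog_arm:
  steps: {"rows": [[0, 0, 0.001, 0], [0, 0, 0, 0], [0, 0, 0, 0]]}

```text
time: 27.18
tool_pos: [0.5466, -0.081, 0.2042]
tcp_rot: [2.294, 2.146, 0.0]
wrist_force: [-8.0, 0.5, 14.5]
width: 0.185
grip_force: 81.8
```

Call:
jog_arm:
  steps: {"rows": [[0, 0, 0.001, 0], [0, 0, 0, 0], [0, 0, 0, 0]]}

```text
time: 27.55
tool_pos: [0.5466, -0.081, 0.2042]
tcp_rot: [2.293, 2.146, 0.0]
wrist_force: [-10.5, 1.7, 17.1]
width: 0.19
grip_force: 82.3
```

Call:
jog_arm:
  steps: {"rows": [[0, -0.001, 0, 0], [0, -0.001, 0.001, 0], [0, 0, 0, 0], [0, 0, 0, 0]]}

```text
time: 28.05
tool_pos: [0.5465, -0.081, 0.2041]
tcp_rot: [2.291, 2.144, 0.005]
wrist_force: [-6.2, 1.3, 19.0]
width: 0.182
grip_force: 82.3
```

```bash
python3 - <<'E'
from h import *
np.set_printoptions(precision=4,suppress=True)
s=bot.read_state();print(s["tool_pos"],s["wrist_force"],s["torque"],s["width"])
im=bot.read_camera("wrist")[:,:,::-1];sd=bot.read_camera("side")[:,:,::-1];sc=bot.read_camera("scene")[:,:,::-1]
f=lambda i,x,y,w,h:cv2.resize(i[y:y+h,x:x+w],(400,300),interpolation=3)
o=np.vstack([np.hstack([f(im,100,60,320,240),f(im,200,150,120,90)]),np.hstack([f(sd,225,115,100,75),f(sc,230,145,100,75)])])
cv2.imwrite("pics/fin.png",o)
E
python3 red.py
```

```text
[ 0.5465 -0.081   0.2041] [-6.2293  1.269  18.9508] [ 0.2273  1.1293 -0.0062] 0.18162278903198698
side [[264, 155, 17, 7, 65], [251, 158, 18, 8, 56]]
scene [[265, 179, 9, 10, 35], [272, 184, 25, 16, 160]]
```

View pics/fin.png

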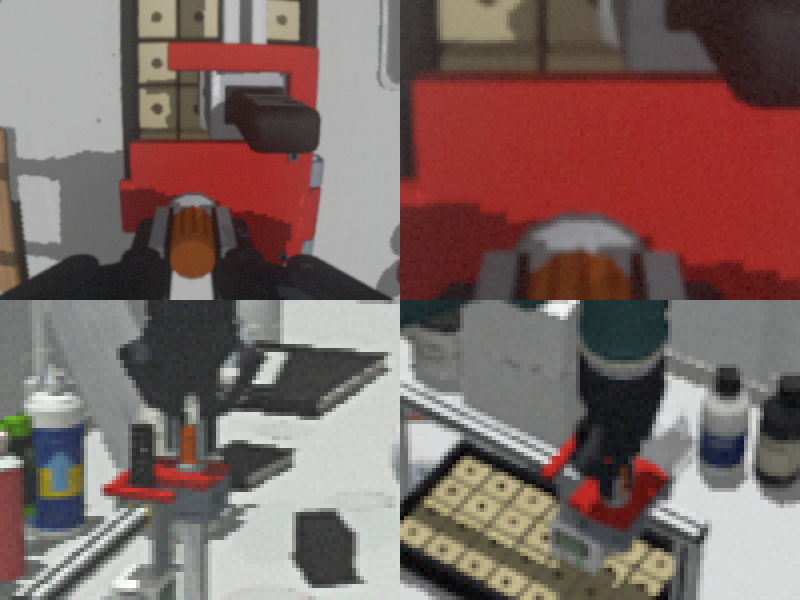

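The pictures show the fork flat around the logger's neck (side crop (145,455)) and the pin's collar on the red plate. TCP height reads 0.2041 m against about 0.2044 m expected for the pin fully home, with 19 N pressing down. Handing in.

```bash
python3 -c "
from workcell import bot
print(bot.finish_job())"
```

```text
the job is handed in; nothing more can be done
None
```

I handed the job in at about 28 s: the logger hangs centred on the yellow mark, the fork is shut over its neck, and the fingers still press the pin home with about 19 N, so the clip can go in from below.

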